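Release and draw out a latched spark-trap filter cassette with a pin vise

ROBOT

A 6-joint arm with a two-finger parallel gripper is mounted at the origin on a cart in front of the work surface, level with it; the furniture and walls round the work are solid. World frame = base frame: x ahead of the robot, y to its left, z up, the work surface at z = 0. Lengths are in m, angles in rad, forces in N, time in s.
With the tool pointing down it reaches from about 0.35 to 1 m from the base axis. Payload 7.1 kg.
Tool frame: the origin (TCP) lies on the centre line of the jaws, within the pads' length; the fingertips stand env.nose_length ahead of it and the grasp point (between the pads) lies 2 mm behind it (env.nose_length is the distance from the TCP to the fingertips, in m); z points along the fingers, y is the line along which they close (so a half turn about z gives the same grasp; the last joint's range is limited). The gripper opens to 85 mm and grips with 20 to 120 N. Pads are 22 mm wide; open, the fingers measure 114 mm over their backs; the gripper's body (76 mm by 85 mm) begins 54 mm behind the grasp point. The pads swing forward as they close: fully open they stand 13 mm farther back than shut.
Start: joints at [1.084, 0.423, 1.63, -0, 1.089, -0.019], TCP at [0.282, 0.558, 0.248] pointing down, gripper open.
Joint ranges: [-3, 3], [-0.9, 2.11], [0.09, 2.58], [-1.31, 4.45], [0.11, 2.69], [-2.54, 2.54]. Speed limits (rad/s): [2.39, 2.39, 3.01, 3.14, 3.14, 3.14].

INTERFACE

Orientations are given as a unit quaternion [x, y, z, w].
In Python, from rig import get_obs, viewer, env, spotter gives the robot as it stands. The module is installed in compiled form; this text tells all that it offers.
- The arm moves only by the tool send_rows, never from a script. Its argument "increments" is a list of rows, each a list of 7 numbers: the finger opening in m, from 0 to 0.0854, then the shift along the tool's x, y, z in shares of 0.8 m (1.0 is 0.8 m), then the turn, a rotation vector about the tool's x, y, z in normalised numbers (1 is 4 rad). In form: [[hand, x, y, z, wx, wy, wz], ...]. A call has 1 to 5 rows; each row is the pose to reach, as a shift and turn from the pose commanded when the call began, along the tool's axes at that moment; what a row does not reach only later rows make up. A row lasts 1/8 s, in which the tool goes at most 62.5 mm and 10.7 degrees, less where a joint would pass 70% of its speed; a pose out of reach is approached as far as the arm can. A shift or turn number past 1, either way, is cut back to 1. A call with a gripper value outside its range is refused whole. The fingers move at their own pace and stop on an object; "squeeze" is the grip in N (left out, the last holds). Time passes only in rows, so rows that repeat a pose let the fingers close. It gives the time, the measured TCP pose, the force, the opening and the grip force at its end, in the units of the state.
- get_obs(): the state, without advancing time (a new reading comes with each control period).
- viewer.read_camera(name): name is "side" or "top" or "wrist"; returns the picture (400x640x3 uint8, blue, green, red); there is no depth.
- viewer.camera_info(name): a dict with "fx", "fy", "cx", "cy" (pixels), "dist" ([k1, k2, p1, p2, k3] as OpenCV has them; the pictures are not rectified), "extrinsics" (4x4, takes a point from world to camera coordinates). Camera axes: x right, y up, looking along -z (the intrinsics and any distortion apply to the point x, -y, -z); pixel columns grow to the right and rows downward; lengths in m; the calibration is good to about 2 mm. A picture is of the moment at which its call begins: read the wrist's pose just before it. camera_info takes no time and is no camera call; for the wrist camera it gives the pose at the moment of the call.
- env.job_done(): hands the job in; it is judged then, once.
Trained networks look in the newest picture that a camera, given by its name, has taken for a name from the list of things; names that differ only in an ending like _2 or _b are one class to them, and where a whole thing is asked for, a point or a joint stands for the part that bears it (a point fixed in the world has none). Each returns a list of dicts, best first, with "p" (0 to 1); they miss things now and then, are a little off and sometimes report something else, mostly with a low value. They report only what shows in the picture. A call takes as long as a camera call.
- spotter.recognise(thing, camera): "box" ([left, top, right, bottom] in pixels, round what is visible of it).
- spotter.trace(thing, camera): "pixels" (400x640 bool, what is visible of it) and "box" ([left, top, right, bottom] in pixels, round what is visible of it).
- spotter.spot_point(thing, camera): "at" ([column, row] in pixels: a listed point, or the origin of a listed thing).
The state is a dict: "t": time; "joints": joint angles; "joint_velocities": joint speeds; "joint_efforts": joint torques, N m; "tool_pos": TCP position; "tcp_rot": TCP orientation; "contact_force": force on the tool from outside, world axes, zero at the start; "ft_torque": the same for the moment, N m; "width": opening from 0.0 (shut) to 1.0 (fully open); "finger_force": force on a finger pad.
Only numpy, scipy, OpenCV 4.12 (cv2) and the standard library are available. Lean on these libraries where they do the work, as an engineer would, in place of code of your own. Each camera call takes 0.05 s, during which the arm holds its last target. There are 200 camera calls.

TASK

Take the pin vise from its wooden stand, push its pin into the recess on top of the filter cassette to hold the hidden release button down, and, keeping it down, slide the cassette out of the front of the grey filter box past the half-way catch until it is drawn fully out and caught there. Then stand the pin vise back in the centre hole of its stand. Work gently: the latch is light and breaks if forced, touch the filter box with the pin only, and leave the other things where they are.

Things in the scene. Friction and masses are not known exactly. Their poses are not given: they have to be found in the camera images.
- filter_box: Fixed grey metal box, 140 x 86 x 60 mm (local x, y, z), black louvres on its long sides, hose spigot at the rear (+x). Origin: centre of its underside, on the bench; z up; front faces local -x. Two rails on top (inner lips 59 mm apart, tops at z = 60 mm) guide the cassette. It stands at either of two places, yaw -0.40 to 0.05 rad. The pin may load it and its latch with 20 N at most.
- recess (a point): Centre of the mouth of the round recess, 11 mm wide, in the flat top of the cassette's central aluminium block (50 x 56 mm, top 61 mm above the bench); axes as the filter box; travels with the cassette. 6 mm down in it lies the steel release button, 9 mm wide.
- button_rest (a point): Point on the recess axis where the middle of the button's top lies when it is up (6 mm below the mouth; travels with the cassette, does not sink with the button). The button is sprung upward: 2.5 N to start, then 1.2 N per mm. The cassette is free only while it is held 4 mm or more down (7.3 N); hard stop at 7 mm (10.9 N). Pushing sideways with it less far down jams the latch.
- cassette (a joint): How far the cassette is drawn out, m, along local -x of filter_box: 0 home, 0.0515 end of travel. Sliding takes 2 N plus rubbing. With the button up it is caught at home (1.5 mm play), at a half-way notch (0.018 to 0.022) and the drawn-out notch (0.048 to 0.052); hold the button down from home until 0.048 or more, then lift the pin: the button springs up and catches there.
- pin_vise: Loose steel pin vise, 0.16 kg, upright in the stand. Origin: centre of the underside of its 22 mm shoulder flange, z up. Square handle 22 x 22 mm (flats along x and y) from z = 12 to 66 mm, dome to 71 mm. Below the shoulder a firmly clamped round pin, 6 mm thick; its stick-out differs each time, 22 to 44 mm, and is not reported: find it by touch or sight.
- stand: Fixed wooden block 56 x 56 mm, 48 mm high, on a 72 x 72 x 6 mm foot. Origin: centre of its underside, on the bench. In the centre of its top (z = 48 mm) an 11 mm through hole, in which the pin hangs while the shoulder rests on the top; two 5 mm holes near two corners are too small for the pin. It stands at the place the filter box does not take.
- tape_measure: Bystander: tape measure, 43 x 86 x 66 mm; origin under it. Leave alone.
- parts_tin: Bystander: closed flat tin, 90 x 122 x 38 mm; origin under it. Leave alone.
- nut_m12: Bystander: hex nut, 19 x 22 x 10 mm, flat on the bench; origin under it. Leave alone.
- bolt_m12: Bystander: hex bolt standing on its head, 21 mm wide, 57 mm tall; origin under it. Leave alone.
- tape_roll: Bystander: roll of tape lying flat, 62 mm wide, 19 mm high; origin under it. Leave alone.

How it is judged:
On the way, in this order (a step that is already met when the one before it is completed fails the run):
1. the pin presses on the cassette's release while the cassette is still home (contact force between pin_vise and filter_box above 2 N and value of joint cassette below 0.008 m), for 0.1 s.
2. the cassette is past its half-way catch with the pin still pressing (contact force between pin_vise and filter_box above 1.5 N and value of joint cassette above 0.028 m), for 0.1 s.
At the end, for the whole second after the job is handed in: The cassette is drawn out at least 46.5 mm (in its drawn-out notch) and at rest, and the pin vise stands at rest upright (within 0.1 rad) in the centre hole of the stand, within 5 mm of its axis, shoulder seated on the top (within 2.5 mm) (value of joint cassette above 0.0465 m and velocity of joint cassette below 0.005 m/s and horizontal distance between pin_vise and stand below 0.005 m and angle between pin_vise's own z axis and vertical below 0.1 rad and z of pin_vise in the frame of stand between 0.046 and 0.0505 m and linear speed of pin_vise below 0.02 m/s); the robot touches nothing.
It fails at once if the pin vise loads the filter box or its latch with more than 20 N (contact force between pin_vise and filter_box above 20 N).
It fails at once if the gripper or arm itself pushes on the filter box (contact force between any of the fingers, the arm and filter_box above 2 N).
It fails at once if a bystander is moved by more than 15 mm (distance of any of tape_measure, parts_tin, nut_m12, bolt_m12, tape_roll from where it was at the start of the episode above 0.015 m).
It also fails if it takes over 54 s, if anything falls off the work surface, if the arm or the gripper's body presses on something with over 40 N, if the wrist force passes 120 N, or if a joint passes its speed limit or range.

## Working session

There is one attempt and no reset: what is moved stays moved. The work goes in short steps, Python scripts to look and compute and a tool call to move; the robot and the scene stay as the last step left them, time stands still between calls to the robot, and variables do not carry over. Pictures are saved under pics/ and viewed, at most 10 in all, crops included, and the job is handed in when it is done.

Besides the shell and the picture viewer there is one more tool, called after "Emit:" by a JSON object that holds its "method" and its "body". send_rows: Moves the arm, as the interface text tells. Its arguments: {"type":"object","properties":{"increments":{"type":"array"},"squeeze":{"type":"number"}},"required":["increments"]}

```bash
mkdir -p pics
cat > h.py <<'E'
import numpy as np, cv2
from scipy.spatial.transform import Rotation as R
from rig import get_obs, viewer, env, spotter
def ray(cam,px,info=None):
    i=info or viewer.camera_info(cam); K=np.array([[i['fx'],0,i['cx']],[0,i['fy'],i['cy']],[0,0,1]])
    u=cv2.undistortPoints(np.array([[px]],float),K,np.array(i['dist'],float))[0,0]
    E=np.array(i['extrinsics']); d=E[:3,:3].T@np.array([u[0],-u[1],-1]); o=-E[:3,:3].T@E[:3,3]
    return o,d
def onz(cam,px,z,info=None):
    o,d=ray(cam,px,info); return o+d*(z-o[2])/d[2]
def proj(cam,P,info=None):
    i=info or viewer.camera_info(cam); K=np.array([[i['fx'],0,i['cx']],[0,i['fy'],i['cy']],[0,0,1]])
    E=np.array(i['extrinsics']); c=(E[:3,:3]@np.atleast_2d(P).T).T+E[:3,3]; c=c*[1,-1,-1]
    return cv2.projectPoints(c,np.zeros(3),np.zeros(3),K,np.array(i['dist'],float))[0][:,0]
E
python3 - <<'E'
from h import *
np.set_printoptions(precision=4,suppress=True)
print(env.nose_length,get_obs())
im={}
for c in ['top','side']:
    im[c]=viewer.read_camera(c); cv2.imwrite(f'pics/{c}0.png',im[c])
    for t in ['filter_box','recess','stand','pin_vise']:
        s=spotter.spot_point(t,c)[:2]; print(c,t,[(x['p'],x['at']) for x in s])
        z={'recess':.061,'pin_vise':.048}.get(t,0)
        if s: print(onz(c,s[0]['at'],z))
cv2.imwrite('pics/both0.png',cv2.resize(np.vstack([im['top'],im['side']]),(480,600)))
E
```

```text
0.017 {'t': 0.0, 'joints': array([ 1.084 ,  0.4239,  1.6307, -0.    ,  1.0886, -0.019 ]), 'joint_velocities': array([ 0.0006,  0.0007,  0.0006,  0.0011,  0.0023, -0.0016]), 'joint_efforts': array([  0.0009, -55.7388, -28.1736,   0.    ,   0.0074,   0.    ]), 'tool_pos': array([0.2816, 0.5574, 0.2475]), 'tcp_rot': array([ 0.2317,  0.9728, -0.0007, -0.0002]), 'contact_force': array([-0.5044,  0.21  ,  0.7395]), 'ft_torque': array([ 0.025 ,  0.0433, -0.0242]), 'finger_force': 0.0, 'width': 0.998606878592516}
top filter_box [(0.75, [235.3, 246.9]), (0.32, [230.4, 189.9])]
[0.4831 0.2529 0.    ]
top recess [(0.94, [229.3, 244.0]), (0.74, [228.4, 153.7])]
[0.4874 0.2583 0.061 ]
top stand [(0.77, [287.7, 174.5]), (0.53, [279.6, 267.4])]
[0.6748 0.1142 0.    ]
top pin_vise []
side filter_box [(0.78, [362.5, 296.5])]
[0.4954 0.264  0.    ]
side recess [(0.7, [364.9, 260.5])]
[0.4946 0.2528 0.061 ]
side stand [(0.76, [284.3, 241.3])]
[0.6779 0.1228 0.    ]
side pin_vise [(0.82, [284.9, 216.7])]
[0.6782 0.1105 0.048 ]
```

View pics/top0.png

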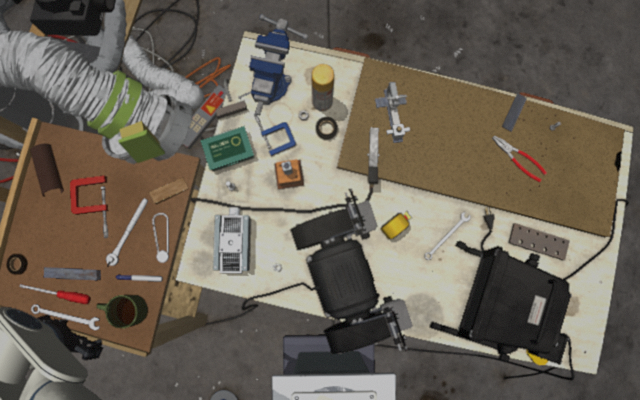

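View pics/side0.png

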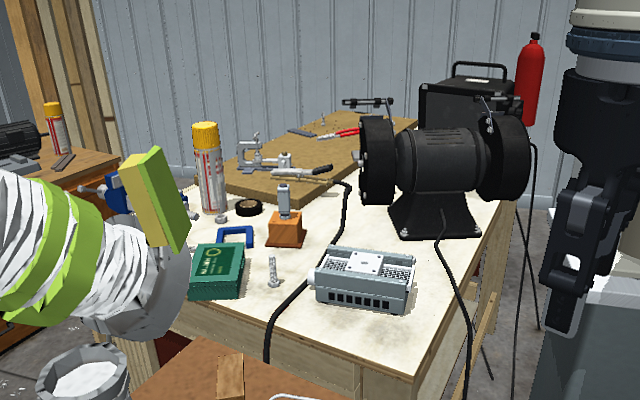

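The top view shows the filter box at about (232,243), spigot up at (235,210), and the stand with the vise at (288,173). In the side view the vise is at (284,195) and the box at (365,280).

```bash
cat >> h.py <<'E'
np.set_printoptions(precision=4,suppress=True)
def delta(target,yaw=None,o=None):
    "shift in tool axes and wz to reach world target, tool down with tool-x at world yaw"
    o=o or get_obs(); r=R.from_quat(o['tcp_rot'])
    d=r.inv().apply(np.array(target)-o['tool_pos'])
    if yaw is None: return d
    t=R.from_matrix(np.array([[np.cos(yaw),np.sin(yaw),0],[np.sin(yaw),-np.cos(yaw),0],[0,0,-1]]).T.T)
    return d,(r.inv()*t).as_rotvec()
def pinfo():
    o=get_obs(); m=R.from_quat(o['tcp_rot']).as_matrix(); print('t',o['t'],'pos',o['tool_pos'],'yaw',np.arctan2(m[1,0],m[0,0]),'z',m[:,2],'F',o['contact_force'],'w',o['width'],o['finger_force'],'j',o['joints'])
E
python3 - <<'E'
from h import *
pinfo()
i=viewer.camera_info('wrist');E=np.array(i['extrinsics']);o=get_obs();r=R.from_quat(o['tcp_rot'])
print('cam in tool',r.inv().apply(-E[:3,:3].T@E[:3,3]-o['tool_pos']),'look',r.inv().apply(-E[2,:3]),i['fx'])
for c in ['top','side']:
    viewer.read_camera(c)
    for t in ['filter_box','recess','stand','pin_vise','tape_measure','parts_tin','nut_m12','bolt_m12','tape_roll']:
        s=spotter.recognise(t,c)[:2]
        for x in s:
            b=x['box']; print(c,t,x['p'],b,onz(c,[(b[0]+b[2])/2,(b[1]+b[3])/2],.02)[:2])
print(delta([.5,.24,.36]),delta([.62,.1,.36],0))
print(onz('top',[235,210],.04))
E
```

```text
t 0.5 pos [0.2818 0.5578 0.2483] yaw 2.673770308544181 z [-0.     -0.0001 -1.    ] F [-1.0315  0.565  -0.1903] w 0.9982105637781241 0.0 j [ 1.084   0.4231  1.6299 -0.      1.0886 -0.019 ]
cam in tool [ 0.0697 -0.0005 -0.1243] look [-0.274  -0.0014  0.9617] 308.76669446278623
top filter_box 0.59 [216.1, 206.9, 251.8, 270.6] [0.5032 0.2534]
top recess 0.86 [216.7, 216.8, 250.6, 272.5] [0.4879 0.254 ]
top stand 0.92 [275.3, 161.5, 303.3, 191.5] [0.6655 0.1088]
top pin_vise 0.57 [279.3, 160.6, 289.0, 173.5] [0.691  0.1223]
top pin_vise 0.24 [200.5, 128.9, 255.1, 170.0] [0.741  0.2728]
top tape_measure 0.58 [379.2, 213.4, 409.8, 237.0] [ 0.5337 -0.1643]
top parts_tin 0.65 [199.8, 127.7, 256.4, 169.1] [0.7439 0.2721]
top bolt_m12 0.62 [227.5, 183.9, 235.7, 192.8] [0.6358 0.2609]
top tape_roll 0.87 [312.9, 117.6, 338.5, 139.8] [0.7943 0.0113]
top tape_roll 0.63 [215.5, 215.0, 246.8, 274.3] [0.488  0.2606]
side filter_box 0.83 [307.4, 245.1, 411.1, 316.2] [0.5036 0.2502]
side recess 0.94 [322.1, 250.9, 414.1, 291.4] [0.4946 0.2196]
side recess 0.6 [275.3, 182.5, 291.3, 220.1] [ 0.7275 -0.0142]
side stand 0.87 [264.6, 211.4, 309.6, 250.9] [0.6731 0.1167]
side pin_vise 0.94 [275.3, 181.7, 288.3, 219.8] [ 0.7318 -0.0163]
side parts_tin 0.89 [188.8, 238.2, 246.5, 303.6] [0.7416 0.2775]
side parts_tin 0.18 [321.6, 251.7, 415.1, 294.7] [0.4931 0.2256]
side nut_m12 0.27 [268.0, 253.9, 279.7, 287.5] [0.6488 0.2546]
side bolt_m12 0.68 [265.2, 255.3, 281.2, 290.4] [0.6476 0.261 ]
side bolt_m12 0.52 [322.4, 253.0, 414.0, 290.1] [0.4942 0.2208]
side tape_roll 0.68 [238.9, 195.7, 265.3, 221.7] [0.7809 0.037 ]
[-0.3381 -0.1853 -0.1117] (array([-0.5083, -0.2562, -0.1117]), array([ 0.    , -0.0001,  2.6738]))
[0.5759 0.248  0.04  ]
```

Careful with the scale: shifts go in shares of 0.8 m and turns go in shares of 4 rad. That gives: -0.24 m / 0.8 = -0.3, -0.12 m / 0.8 = -0.15.

Emit:
{"method": "send_rows", "body": {"increments": [[0.0854, -0.05, -0.025, -0.0375, 0, 0, 0], [0.0854, -0.1125, -0.0563, -0.075, 0, 0, 0], [0.0854, -0.175, -0.0875, -0.1125, 0, 0, 0], [0.0854, -0.2375, -0.1188, -0.125, 0, 0, 0], [0.0854, -0.3, -0.15, -0.125, 0, 0, 0]]}}

```text
t: 2.12
tool_pos: [0.4432, 0.3413, 0.3499]
tcp_rot: [0.232, 0.973, 0.001, 0.001]
contact_force: [1.2, -0.4, -0.8]
width: 1.0
finger_force: 0.0
```

Emit:
{"method": "send_rows", "body": {"increments": [[0.0854, -0.0625, -0.0313, 0, 0, 0, 0], [0.0854, -0.125, -0.0625, 0, 0, 0, 0], [0.0854, -0.175, -0.0875, 0, 0, 0, 0], [0.0854, -0.2, -0.1, 0, 0, 0, 0], [0.0854, -0.2, -0.1, 0, 0, 0, 0]]}}

```text
t: 2.75
tool_pos: [0.5491, 0.1982, 0.3482]
tcp_rot: [0.233, 0.973, 0.0, -0.0]
contact_force: [-0.7, -0.2, 0.2]
width: 0.999
finger_force: 0.0
```

Run:
```python
from h import *
pinfo()
info=viewer.camera_info('wrist');im=viewer.read_camera('wrist'); cv2.imwrite('pics/w1.png',im)
for t,z in [('filter_box',0),('recess',.061),('stand',0),('pin_vise',.048),('stand',.0)]:
    for x in spotter.spot_point(t,'wrist')[:2]: print(t,x['p'],x['at'],onz('wrist',x['at'],z,info))
```

```text
t 2.75 pos [0.5491 0.1982 0.3482] yaw 2.671750208083348 z [-0.0003  0.0001 -1.    ] F [-0.6821 -0.2412  0.2193] w 0.9994040978327253 0.0 j [ 0.3259  0.2635  1.6223  0.0002  1.2561 -0.7751]
filter_box 0.6 [334.2, 109.1] [0.4923 0.2501 0.    ]
filter_box 0.24 [246.6, 102.2] [0.4257 0.1405 0.    ]
recess 0.56 [337.5, 109.3] [0.4937 0.2511 0.061 ]
stand 0.7 [309.1, 254.1] [0.682  0.1097 0.    ]
pin_vise 0.61 [304.7, 263.1] [0.6724 0.109  0.048 ]
pin_vise 0.6 [413.0, 242.1] [0.7148 0.2685 0.048 ]
stand 0.7 [309.1, 254.1] [0.682  0.1097 0.    ]
```

View pics/w1.png

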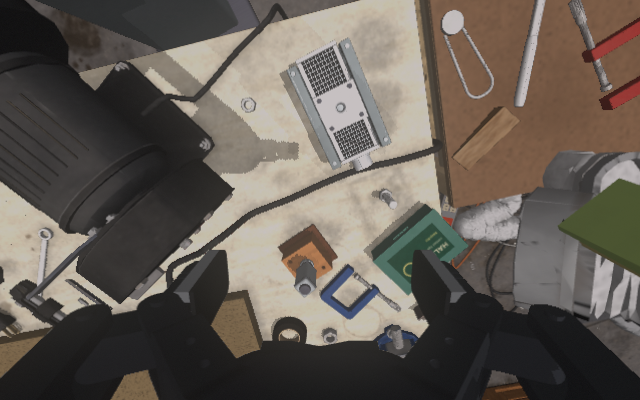

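The wrist picture shows the box with the recess at (340,107) and the spigot at (365,163); the stand and vise are at (305,265), dome near (306,287). I'll zoom for corners.

Run:
```python
from h import *
im=cv2.imread('pics/w1.png')
a=cv2.resize(im[30:180,280:400],None,fx=4,fy=4,interpolation=cv2.INTER_CUBIC)
b=cv2.resize(im[220:310,265:345],None,fx=4,fy=4,interpolation=cv2.INTER_CUBIC)
b=cv2.copyMakeBorder(b,0,600-360,0,0,cv2.BORDER_CONSTANT)
cv2.imwrite('pics/crop1.png',np.hstack([a,b]))
```

```text
(no output)
```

View pics/crop1.png

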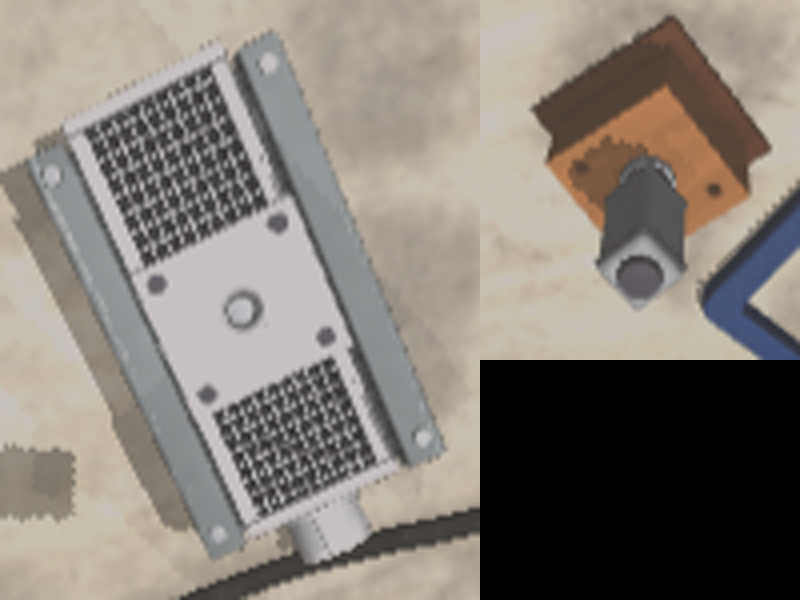

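Run:
```python
from h import *
info=viewer.camera_info('wrist')
f=lambda p,z: onz('wrist',[280+(p[0]+.5)/4-.5,30+(p[1]+.5)/4-.5],z,info)[:2]
g=lambda p,z: onz('wrist',[265+(p[0]-480+.5)/4-.5,220+(p[1]+.5)/4-.5],z,info)[:2]
S=[f(p,.06) for p in [(269,63),(424,437),(218,535),(52,175)]]
C=[f(p,.06) for p in [(274,30),(442,452),(212,558),(32,158)]]
for s in (S,C):
    a=s[1]-s[0]; b=s[2]-s[3]; print(np.mean(s,0),np.linalg.norm(a),np.linalg.norm(b),np.linalg.norm(s[0]-s[3]),'yaw',np.arctan2(a[1],a[0]),np.arctan2(b[1],b[0]))
print('recess',f((242,309),.061))
l,t,r=[g(p,.048) for p in [(547,160),(665,87),(748,193)]]
print('stand',(l+r)/2,np.linalg.norm(l-t),np.linalg.norm(r-t),np.arctan2(*(t-l)[::-1]),np.arctan2(*(r-t)[::-1]))
print('dome',g((639,277),.119))
a,b,c=[g(p,.114) for p in [(598,263),(638,308),(686,266)]]
print('sq',(a+c)/2,np.linalg.norm(a-b),np.linalg.norm(c-b),np.arctan2(*(b-a)[::-1]),np.arctan2(*(c-b)[::-1]))
```

```text
[0.4919 0.257 ] 0.12385252479448712 0.12432227950521499 0.0737338348938085 yaw -0.019086471852686693 -0.02638879425209484
[0.4915 0.2571] 0.13851382242694807 0.13758460987154594 0.08215244164859015 yaw -0.03042642935251678 -0.03849970840891682
recess [0.4914 0.257 ]
stand [0.6741 0.1133] 0.05387246888752467 0.05370852455037562 1.690546948870468 0.15500282621922398
dome [0.6732 0.1139]
sq [0.6722 0.1152] 0.02116145066633236 0.022375387822272857 0.1868121194014495 1.8810462822921459
```

Run:
```python
from h import *
print(delta([.6738,.1136,.20],3.34))
for p in [(292,245),(305,230),(350,200),(360,200)]: print(onz('top',p,.15))
```

```text
(array([-0.1512, -0.0207,  0.1483]), array([ 0.0001, -0.0001, -0.6646]))
[0.4788 0.096  0.15  ]
[0.5135 0.0654 0.15  ]
[ 0.583  -0.0412  0.15  ]
[ 0.5828 -0.0648  0.15  ]
```

Run:
```python
from h import *
from itertools import product
def tri(a,b):
    (o1,d1),(o2,d2)=ray('top',a),ray('side',b)
    t=np.linalg.lstsq(np.c_[d1,-d2],o2-o1,rcond=None)[0]; return (o1+d1*t[0]+o2+d2*t[1])/2, np.linalg.norm(o1+d1*t[0]-o2-d2*t[1])
# motor housing top, left-wheel guard top
for a,b in [((340,265),(440,125)),((325,230),(375,118)),((370,325),(500,115))]: print(tri(a,b))
info=viewer.camera_info('wrist'); print(onz('wrist',[233,190],.1,info),onz('wrist',[233,190],.2,info))
```

```text
(array([ 0.4159, -0.0126,  0.2127]), np.float64(0.028604158581485257))
(array([0.5137, 0.0207, 0.228 ]), np.float64(0.014344775934678864))
(array([ 0.2943, -0.0747,  0.2221]), np.float64(0.009783215965698333))
[0.52   0.0927 0.1   ] [0.5107 0.1298 0.2   ]
```

Converted, -0.151 m / 0.8 = -0.1888, -0.021 m / 0.8 = -0.0263, 0.18 rad / 4 = 0.045.

Emit:
{"method": "send_rows", "body": {"increments": [[0.0854, -0.05, -0.0063, 0.025, 0, 0, 0.045], [0.0854, -0.1, -0.0125, 0.0625, 0, 0, 0.09], [0.0854, -0.15, -0.02, 0.1, 0, 0, 0.135], [0.0854, -0.1888, -0.0263, 0.1375, 0, 0, 0.18], [0.0854, -0.1888, -0.0263, 0.175, 0, 0, 0.225]]}}

```text
t: 3.68
tool_pos: [0.6754, 0.1115, 0.2071]
tcp_rot: [0.634, 0.773, 0.0, 0.0]
contact_force: [0.9, 0.9, -1.1]
width: 1.0
finger_force: 0.0
```

Run:
```python
from h import *
pinfo()
i=viewer.camera_info('wrist');im=viewer.read_camera('wrist'); cv2.imwrite('pics/w2.png',im)
pinfo()
for z in (.048,.114,.119):print(proj('wrist',[.6735,.1138,z],i))
```

```text
t 3.675 pos [0.6754 0.1115 0.2071] yaw 1.76695408349429 z [ 0.001 -0.    -1.   ] F [ 0.8902  0.9263 -1.0713] w 0.9998323317867657 0.0 j [ 0.1463  0.553   1.5177 -0.0002  1.0699 -0.0497]
t 3.725 pos [0.6721 0.1118 0.2025] yaw 1.760414686658983 z [-0.0064 -0.0009 -1.    ] F [-1.046   0.2765 -3.7966] w 0.9976599615950228 0.0 j [ 0.1473  0.5565  1.5234  0.0001  1.0682 -0.0424]
[[318.5952 185.4734]]
[[318.4745 205.9638]]
[[318.4626 207.9923]]
```

View pics/w2.png

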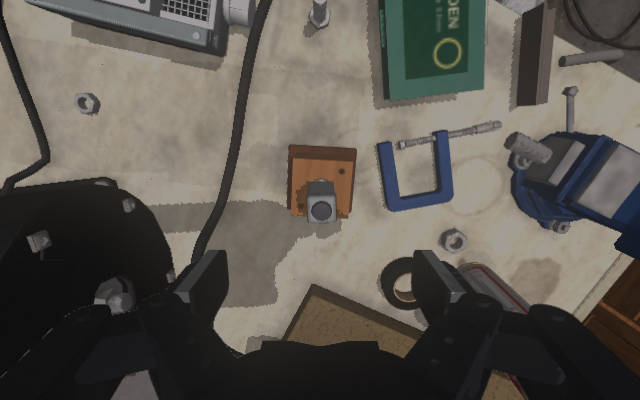

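Run:
```python
from h import *
pinfo()
i=viewer.camera_info('wrist');viewer.read_camera('wrist')
for x in spotter.trace('pin_vise','wrist')[:1]:
    print(x['p'],x['box'])
for z in (.1,.15,.2): print(onz('wrist',[172,260],z,i),onz('wrist',[110,182],z,i))
d=onz('wrist',[321.5,210.5],.119,i); print('dome',d)
for yw in (1.72,1.76,1.8): print(delta([d[0],d[1],.088],yw))
for x,z in[(292,.048),(353,.048)]: print(onz('wrist',[x,190],z,i))
```

```text
t 3.725 pos [0.6721 0.1118 0.2025] yaw 1.760414686658983 z [-0.0064 -0.0009 -1.    ] F [-1.046   0.2765 -3.7966] w 0.9976599615950228 0.0 j [ 0.1473  0.5565  1.5234  0.0001  1.0682 -0.0424]
0.73 [312.2, 180.5, 342.5, 227.0]
[0.5621 0.0438 0.1   ] [0.5126 0.1001 0.1   ]
[0.5835 0.0738 0.15  ] [0.5449 0.1176 0.15  ]
[0.6049 0.1037 0.2   ] [0.5772 0.1351 0.2   ]
dome [0.6718 0.114  0.119 ]
(array([ 0.0015, -0.    ,  0.1186]), array([-0.004 , -0.0002,  0.0575]))
(array([ 0.0015, -0.    ,  0.1186]), array([-0.004 , -0.0003,  0.0175]))
(array([ 0.0015, -0.    ,  0.1186]), array([-0.004 , -0.0004, -0.0225]))
[0.6454 0.1061 0.048 ]
[0.7012 0.1168 0.048 ]
```

Converted, 0.1 m / 0.8 = 0.125, 0.08 m / 0.8 = 0.1, 0.01 rad / 4 = 0.0025.

Emit:
{"method": "send_rows", "body": {"increments": [[0.05, 0.0013, 0, 0, 0, 0, 0.0025], [0.05, 0.0013, 0, 0.0375, 0, 0, 0.0025], [0.05, 0.0013, 0, 0.075, 0, 0, 0.0025], [0.05, 0.0013, 0, 0.1, 0, 0, 0.0025], [0.05, 0.0013, 0, 0.125, 0, 0, 0.0025]]}}

```text
t: 4.45
tool_pos: [0.6745, 0.1136, 0.1088]
tcp_rot: [0.635, 0.772, 0.001, 0.001]
contact_force: [0.4, -0.0, -0.4]
width: 0.584
finger_force: 0.0
```

Run:
```python
from h import *
pinfo()
```

```text
t 4.45 pos [0.6745 0.1136 0.1088] yaw 1.765078444603343 z [ 0.0023  0.0003 -1.    ] F [ 0.3971 -0.0331 -0.4021] w 0.5835699565701268 0.0 j [ 0.1495  0.6708  1.5664 -0.      0.9021 -0.0448]
```

Converted, 0.023 m / 0.8 = 0.0288, -0.001 m / 0.8 = -0.0013.

Emit:
{"method": "send_rows", "body": {"increments": [[0.05, 0, -0.0013, 0.015, 0, 0, 0], [0.05, 0, -0.0013, 0.0288, 0, 0, 0], [0.05, 0, -0.0013, 0.0288, 0, 0, 0], [0.015, 0, -0.0013, 0.0288, 0, 0, 0], [0.015, 0, -0.0013, 0.0288, 0, 0, 0]], "squeeze": 25}}

```text
t: 5.08
tool_pos: [0.6736, 0.113, 0.0862]
tcp_rot: [0.636, 0.772, 0.001, 0.001]
contact_force: [1.5, 0.2, -0.2]
width: 0.255
finger_force: 29.6
```

Emit:
{"method": "send_rows", "body": {"increments": [[0.01, 0, 0, 0, 0, 0, 0], [0.01, 0, 0, 0, 0, 0, 0], [0.01, 0, 0, 0, 0, 0, 0]], "squeeze": 80}}

```text
t: 5.45
tool_pos: [0.6737, 0.113, 0.0862]
tcp_rot: [0.636, 0.772, 0.001, 0.001]
contact_force: [1.3, 0.3, 5.7]
width: 0.248
finger_force: 78.3
```

Run:
```python
from h import *
pinfo()
```

```text
t 5.45 pos [0.6737 0.113  0.0862] yaw 1.7638392648543482 z [ 0.0022  0.0003 -1.    ] F [1.3174 0.2527 5.7476] w 0.2481153049696774 78.2557475566864 j [ 0.1488  0.7001  1.5744 -0.0001  0.865  -0.0441]
```

Emit:
{"method": "send_rows", "body": {"increments": [[0.01, 0, 0, -0.0188, 0, 0, 0], [0.01, 0, 0, -0.0563, 0, 0, 0], [0.01, 0, 0, -0.1, 0, 0, 0], [0.01, 0.0375, 0, -0.1375, 0, 0, 0], [0.01, 0.1, -0.0125, -0.15, 0, 0, 0]]}}

```text
t: 6.08
tool_pos: [0.6482, 0.1892, 0.207]
tcp_rot: [0.637, 0.771, 0.001, 0.001]
contact_force: [0.7, 0.4, -2.4]
width: 0.247
finger_force: 80.7
```

Converted, -0.141 m / 0.8 = -0.1763, -0.11 m / 0.8 = -0.1375.

Emit:
{"method": "send_rows", "body": {"increments": [[0.01, 0.0625, -0.0375, 0, 0, 0, 0], [0.01, 0.1, -0.0875, 0, 0, 0, 0], [0.01, 0.12, -0.1375, 0, 0, 0, 0], [0.01, 0.12, -0.1763, 0, 0, 0, 0], [0.01, 0.12, -0.1763, 0, 0, 0, 0]]}}

```text
t: 6.7
tool_pos: [0.4876, 0.256, 0.2045]
tcp_rot: [0.635, 0.772, -0.002, -0.001]
contact_force: [0.4, -0.5, -1.2]
width: 0.245
finger_force: 80.8
```

Run:
```python
from h import *
pinfo()
i=viewer.camera_info('wrist');im=viewer.read_camera('wrist'); cv2.imwrite('pics/w3.png',im)
pinfo()
o=get_obs(); r=R.from_quat(o['tcp_rot'])
for dz in (-.017,.038,.06,.082): print(dz,proj('wrist',o['tool_pos']+r.apply([0,0,dz]),i))
im=viewer.read_camera('side'); cv2.imwrite('pics/s3.png',im)
print([proj('side',o['tool_pos']+r.apply([0,0,dz])) for dz in (.038,.06,.082)])
```

```text
t 6.7 pos [0.4876 0.256  0.2045] yaw 1.7651726332490676 z [-0.0039 -0.0019 -1.    ] F [ 0.407  -0.5429 -1.2241] w 0.24547926929102212 80.80960392951965 j [0.4619 0.3736 1.8268 0.0001 0.9456 0.2675]
t 6.75 pos [0.4895 0.2565 0.205 ] yaw 1.7646572430370064 z [-0.0017 -0.0009 -1.    ] F [-0.1409  0.6871 -0.839 ] w 0.2494047701288357 80.81037640571594 j [ 0.4611  0.3746  1.8239 -0.      0.945   0.2673]
-0.017 [[326.431  294.2665]]
0.038 [[324.5165 239.0032]]
0.06 [[324.041  225.2707]]
0.082 [[323.6584 214.2185]]
[array([[369.2234, 200.3234]]), array([[368.94  , 213.8045]]), array([[368.6604, 226.9306]])]
```

View pics/w3.png

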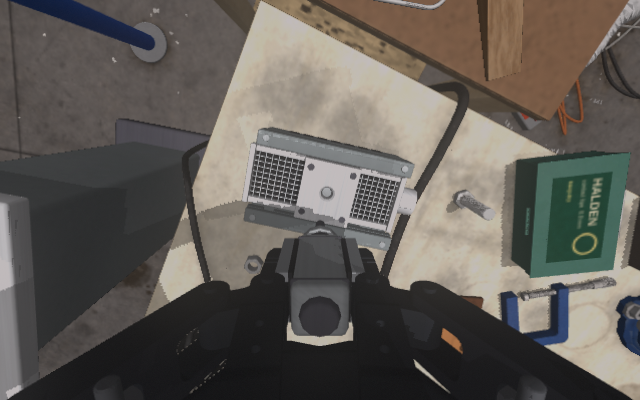

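Run:
```python
from h import *
pinfo()
i=viewer.camera_info('wrist');w=viewer.read_camera('wrist');s=viewer.read_camera('side')
pinfo();o=get_obs(); r=R.from_quat(o['tcp_rot'])
for dz in (-.017,.038,.06,.082): print(dz,proj('wrist',o['tool_pos']+r.apply([0,0,dz]),i),proj('side',o['tool_pos']+r.apply([0,0,dz])))
a=cv2.resize(w[160:260,270:380],None,fx=4,fy=4,interpolation=cv2.INTER_CUBIC)
b=cv2.resize(s[170:280,325:415],None,fx=4,fy=4,interpolation=cv2.INTER_CUBIC)
a=cv2.copyMakeBorder(a,0,40,0,0,cv2.BORDER_CONSTANT)
cv2.imwrite('pics/crop3.png',np.hstack([a,b]))
cv2.imwrite('pics/w4.png',w);cv2.imwrite('pics/s4.png',s)
```

```text
t 6.8 pos [0.4907 0.2567 0.2052] yaw 1.7640371751290422 z [-0.0004 -0.0003 -1.    ] F [ 0.5965 -0.2678 -1.3476] w 0.2464450702541878 80.81095218658447 j [ 0.4604  0.3753  1.822  -0.0001  0.9448  0.2672]
t 6.9 pos [0.4916 0.2567 0.2053] yaw 1.7633516747152116 z [ 0.0003  0.0001 -1.    ] F [ 0.0214 -0.161  -1.5556] w 0.24711775163569358 80.81063032150269 j [ 0.4598  0.3761  1.8206 -0.      0.9446  0.2673]
-0.017 [[323.7359 294.0853]] [[368.4654 164.7323]]
0.038 [[322.4716 239.043 ]] [[367.7111 200.0717]]
0.06 [[322.1572 225.3474]] [[367.4168 213.5576]]
0.082 [[321.9041 214.3198]] [[367.1268 226.6888]]
```

View pics/crop3.png

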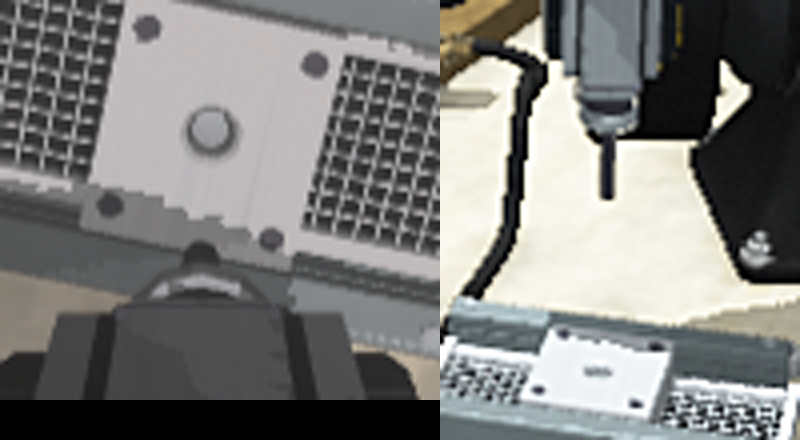

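Wrist crop: pin tip end at about (320,221) px, recess (322.7,192.7). Side crop: pin tip (366.4,219), recess (364.4,262.6).

Run:
```python
from h import *
from scipy.optimize import least_squares
pinfo();o=get_obs();i=viewer.camera_info('wrist');s=viewer.camera_info('side');r=R.from_quat(o['tcp_rot'])
m=[('wrist',i,(319.9,225.),(322.6,192.6)),('side',s,(366.4,218.2),(364.3,262.6))]
def f(v,use):
    out=[]
    for k,(c,inf,t,q) in enumerate(m):
        if k in use: out+=[proj(c,v[:3],inf)[0]-t, proj(c,[v[3],v[4],.061],inf)[0]-q]
    return np.ravel(out)
S=least_squares(f,[.49,.257,.137,.49,.257],args=((0,1),))
print(S.x,S.fun); print('tip in tool',r.inv().apply(S.x[:3]-o['tool_pos']),'recess-tip',S.x[3:]-S.x[:2])
for c,inf,t,q in m:
    a=onz(c,t,.1365,inf)[:2]; b=onz(c,q,.061,inf)[:2]; print(c,a,b,b-a)
```

```text
t 6.9 pos [0.4916 0.2567 0.2053] yaw 1.7633516747152116 z [ 0.0003  0.0001 -1.    ] F [ 0.0214 -0.161  -1.5556] w 0.24711775163569358 80.81063032150269 j [ 0.4598  0.3761  1.8206 -0.      0.9446  0.2673]
[0.4921 0.2533 0.1358 0.494  0.2569] [ 0.4398  0.0152  0.2944 -0.2124  0.9834  0.0387  0.5236 -0.6789]
tip in tool [-0.0035 -0.0002  0.0695] recess-tip [0.0019 0.0036]
wrist [0.4918 0.2535] [0.4938 0.2567] [0.002  0.0032]
side [0.4933 0.2549] [0.4944 0.2591] [0.0011 0.0041]
```

Converted, 0.067 m / 0.8 = 0.0838, 0.06 m / 0.8 = 0.075.

Emit:
{"method": "send_rows", "body": {"increments": [[0.01, 0.0038, 0.0025, 0.025, 0, 0, 0], [0.01, 0.0038, 0.0025, 0.0563, 0, 0, 0], [0.01, 0.0038, 0.0025, 0.075, 0, 0, 0], [0.01, 0.0038, 0.0025, 0.0838, 0, 0, 0], [0.01, 0.0038, 0.0025, 0.0838, 0, 0, 0]]}}

```text
t: 7.52
tool_pos: [0.4924, 0.26, 0.1381]
tcp_rot: [0.636, 0.772, -0.0, -0.0]
contact_force: [1.3, 0.4, -1.5]
width: 0.242
finger_force: 80.8
```

Run:
```python
from h import *
viewer.read_camera('top');
pinfo()
i=viewer.camera_info('wrist');w=viewer.read_camera('wrist');s=viewer.read_camera('side')
pinfo();o=get_obs(); r=R.from_quat(o['tcp_rot'])
for dz in (.038,.0695): print(dz,proj('wrist',o['tool_pos']+r.apply([0,0,dz]),i),proj('side',o['tool_pos']+r.apply([0,0,dz])))
a=cv2.resize(w[160:260,270:380],None,fx=4,fy=4,interpolation=cv2.INTER_CUBIC)
b=cv2.resize(s[190:290,320:410],None,fx=4,fy=4,interpolation=cv2.INTER_CUBIC)
cv2.imwrite('pics/crop5.png',np.hstack([a,b]))
```

```text
t 7.575 pos [0.4926 0.2601 0.1386] yaw 1.763649663420204 z [ 0.0004  0.0002 -1.    ] F [-0.0868 -0.2612 -1.2964] w 0.2501678926922953 80.7693350315094 j [ 0.4645  0.4769  1.8533 -0.      0.8109  0.2716]
t 7.675 pos [0.4928 0.2603 0.1391] yaw 1.7637618198832834 z [ 0.0012  0.0006 -1.    ] F [-0.7142 -0.3006 -1.2171] w 0.2468757458519086 80.7693600654602 j [ 0.4646  0.4761  1.8532 -0.      0.8109  0.2716]
0.038 [[321.222  238.9676]] [[365.6666 240.6351]]
0.0695 [[320.9844 220.2008]] [[365.2641 258.4146]]
```

View pics/crop5.png

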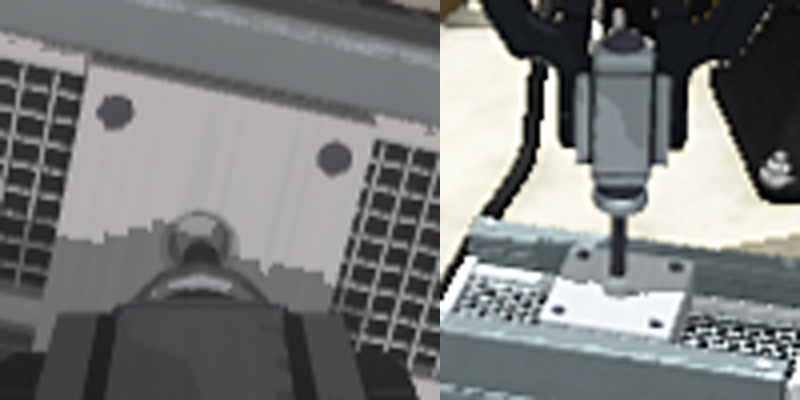

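Pin tip sits directly over the recess in the wrist view (tip edge (320,220), recess (319.6,220), tip still 8 mm up). Descending gently.

Converted, 0.009 m / 0.8 = 0.0113, 0.008 m / 0.8 = 0.01.

Emit:
{"method": "send_rows", "body": {"increments": [[0.01, 0, 0, 0.005, 0, 0, 0], [0.01, 0, 0, 0.01, 0, 0, 0], [0.01, 0, 0, 0.0113, 0, 0, 0]]}}

```text
t: 8.05
tool_pos: [0.492, 0.2599, 0.129]
tcp_rot: [0.636, 0.772, -0.0, -0.0]
contact_force: [0.3, -0.1, -0.7]
width: 0.248
finger_force: 80.8
```

Converted, 0.0015 m / 0.8 = 0.0019, 0.001 m / 0.8 = 0.0013.

Emit:
{"method": "send_rows", "body": {"increments": [[0.01, 0, 0, 0.0013, 0, 0, 0], [0.01, 0, 0, 0.0019, 0, 0, 0]]}}

```text
t: 8.3
tool_pos: [0.4922, 0.26, 0.1278]
tcp_rot: [0.636, 0.772, -0.0, -0.0]
contact_force: [0.5, 0.1, -1.1]
width: 0.249
finger_force: 80.8
```

Converted, 0.0015 m / 0.8 = 0.0019, 0.001 m / 0.8 = 0.0013.

Emit:
{"method": "send_rows", "body": {"increments": [[0.01, 0, 0, 0.0013, 0, 0, 0], [0.01, 0, 0, 0.0019, 0, 0, 0]]}}

```text
t: 8.55
tool_pos: [0.4922, 0.26, 0.1263]
tcp_rot: [0.636, 0.772, -0.0, -0.0]
contact_force: [-0.7, -0.1, -1.1]
width: 0.245
finger_force: 80.8
```

Converted, 0.002 m / 0.8 = 0.0025, 0.001 m / 0.8 = 0.0013.

Emit:
{"method": "send_rows", "body": {"increments": [[0.01, 0, 0, 0.0013, 0, 0, 0], [0.01, 0, 0, 0.0025, 0, 0, 0], [0.01, 0, 0, 0.0025, 0, 0, 0]]}}

```text
t: 8.93
tool_pos: [0.4923, 0.2601, 0.1245]
tcp_rot: [0.636, 0.772, 0.0, 0.0]
contact_force: [0.4, -0.1, 1.7]
width: 0.248
finger_force: 81.1
```

Converted, 0.0015 m / 0.8 = 0.0019, 0.001 m / 0.8 = 0.0013.

Emit:
{"method": "send_rows", "body": {"increments": [[0.01, 0, 0, 0.0013, 0, 0, 0], [0.01, 0, 0, 0.0019, 0, 0, 0], [0.01, 0, 0, 0.0019, 0, 0, 0]]}}

```text
t: 9.3
tool_pos: [0.4923, 0.2601, 0.1229]
tcp_rot: [0.636, 0.772, 0.0, 0.0]
contact_force: [-1.2, 0.6, 3.2]
width: 0.243
finger_force: 81.3
```

Emit:
{"method": "send_rows", "body": {"increments": [[0.01, 0, 0, 0.0013, 0, 0, 0], [0.01, 0, 0, 0.0025, 0, 0, 0], [0.01, 0, 0, 0.0031, 0, 0, 0], [0.01, 0, 0, 0.0031, 0, 0, 0]]}}

```text
t: 9.8
tool_pos: [0.4924, 0.2601, 0.1205]
tcp_rot: [0.636, 0.772, 0.0, 0.0]
contact_force: [-0.8, 0.3, 6.0]
width: 0.251
finger_force: 81.7
```

Converted, 0.0015 m / 0.8 = 0.0019, 0.001 m / 0.8 = 0.0013.

Emit:
{"method": "send_rows", "body": {"increments": [[0.01, 0, 0, 0.0013, 0, 0, 0], [0.01, 0, 0, 0.0019, 0, 0, 0], [0.01, 0, 0, 0.0019, 0, 0, 0]]}}

```text
t: 10.18
tool_pos: [0.4924, 0.2601, 0.1192]
tcp_rot: [0.636, 0.772, 0.0, 0.0]
contact_force: [-1.5, -0.8, 7.8]
width: 0.248
finger_force: 81.9
```

Run:
```python
from h import *
pinfo()
o=get_obs(); d=np.array([-np.cos(-.028),-np.sin(-.028),0])
print('pull dir in tool',R.from_quat(o['tcp_rot']).inv().apply(d))
```

```text
t 10.175 pos [0.4924 0.2601 0.1192] yaw 1.7638084209623641 z [ 0.0005  0.0002 -1.    ] F [-1.4787 -0.7867  7.7509] w 0.24803180869671726 81.92784547805786 j [ 0.4647  0.5075  1.8615 -0.      0.7721  0.2716]
pull dir in tool [ 0.2192 -0.9757 -0.0005]
```

Converted, -0.005 m / 0.8 = -0.0063, -0.002 m / 0.8 = -0.0025.

Emit:
{"method": "send_rows", "body": {"increments": [[0.01, 0.0003, -0.0013, 0, 0, 0, 0], [0.01, 0.0005, -0.0025, 0, 0, 0, 0], [0.01, 0.0009, -0.0038, 0, 0, 0, 0], [0.01, 0.0011, -0.005, 0, 0, 0, 0], [0.01, 0.0014, -0.0063, 0, 0, 0, 0]]}}

```text
t: 10.8
tool_pos: [0.4886, 0.2604, 0.1196]
tcp_rot: [0.636, 0.772, 0.001, 0.001]
contact_force: [2.2, -0.9, 6.6]
width: 0.249
finger_force: 81.8
```

Converted, -0.01 m / 0.8 = -0.0125, -0.008 m / 0.8 = -0.01.

Emit:
{"method": "send_rows", "body": {"increments": [[0.01, 0.0005, -0.0025, 0, 0, 0, 0], [0.01, 0.0011, -0.005, 0, 0, 0, 0], [0.01, 0.0016, -0.0075, 0, 0, 0, 0], [0.01, 0.0021, -0.01, 0, 0, 0, 0], [0.01, 0.0028, -0.0125, 0, 0, 0, 0]]}}

```text
t: 11.42
tool_pos: [0.4784, 0.2607, 0.1196]
tcp_rot: [0.636, 0.772, 0.001, 0.001]
contact_force: [2.3, -2.2, 7.0]
width: 0.249
finger_force: 81.8
```

Converted, -0.014 m / 0.8 = -0.0175, 0.001 m / 0.8 = 0.0013.

Emit:
{"method": "send_rows", "body": {"increments": [[0.01, 0.0005, -0.0025, 0.0006, 0, 0, 0], [0.01, 0.0013, -0.0063, 0.0006, 0, 0, 0], [0.01, 0.0021, -0.01, 0.0006, 0, 0, 0], [0.01, 0.003, -0.0138, 0.0006, 0, 0, 0], [0.01, 0.0038, -0.0175, 0.0006, 0, 0, 0]]}}

```text
t: 12.05
tool_pos: [0.4641, 0.261, 0.1192]
tcp_rot: [0.636, 0.772, 0.002, 0.001]
contact_force: [2.2, -2.4, 7.8]
width: 0.245
finger_force: 81.9
```

Emit:
{"method": "send_rows", "body": {"increments": [[0.01, 0.0008, -0.0038, 0, 0, 0, 0], [0.01, 0.0015, -0.0075, 0, 0, 0, 0], [0.01, 0.0023, -0.0113, 0, 0, 0, 0], [0.01, 0.0029, -0.0138, 0, 0, 0, 0], [0.01, 0.0035, -0.0163, 0, 0, 0, 0]]}}

```text
t: 12.68
tool_pos: [0.4508, 0.2613, 0.1192]
tcp_rot: [0.636, 0.772, 0.002, 0.001]
contact_force: [1.5, -1.7, 7.6]
width: 0.249
finger_force: 81.9
```

Run:
```python
from h import *
pinfo()
```

```text
t 12.675 pos [0.4508 0.2613 0.1192] yaw 1.7641838439188513 z [ 0.0035  0.0012 -1.    ] F [ 1.5412 -1.6706  7.6264] w 0.24877316587132828 81.8917465209961 j [ 0.5029  0.4662  1.9425 -0.001   0.7293  0.3103]
```

Converted, -0.0075 m / 0.8 = -0.0094, -0.007 m / 0.8 = -0.0088.

Emit:
{"method": "send_rows", "body": {"increments": [[0.01, 0.0005, -0.0025, 0, 0, 0, 0], [0.01, 0.0011, -0.005, 0, 0, 0, 0], [0.01, 0.0016, -0.0075, 0, 0, 0, 0], [0.01, 0.002, -0.0088, 0, 0, 0, 0], [0.01, 0.0021, -0.0094, 0, 0, 0, 0]]}}

```text
t: 13.3
tool_pos: [0.443, 0.2615, 0.1191]
tcp_rot: [0.636, 0.772, 0.001, 0.001]
contact_force: [2.4, -2.3, 7.1]
width: 0.247
finger_force: 81.9
```

Converted, -0.002 m / 0.8 = -0.0025, -0.001 m / 0.8 = -0.0013.

Emit:
{"method": "send_rows", "body": {"increments": [[0.01, 0.0003, -0.0013, 0, 0, 0, 0], [0.01, 0.0005, -0.0025, 0, 0, 0, 0], [0.01, 0.0005, -0.0025, 0, 0, 0, 0]]}}

```text
t: 13.68
tool_pos: [0.4409, 0.2616, 0.1191]
tcp_rot: [0.636, 0.772, 0.001, 0.001]
contact_force: [1.4, -2.1, 7.1]
width: 0.248
finger_force: 81.9
```

Converted, -0.001 m / 0.8 = -0.0013, -0.0005 m / 0.8 = -0.0006.

Emit:
{"method": "send_rows", "body": {"increments": [[0.01, 0.0001, -0.0006, 0, 0, 0, 0], [0.01, 0.0003, -0.0013, 0, 0, 0, 0], [0.01, 0.0003, -0.0013, 0, 0, 0, 0]]}}

```text
t: 14.05
tool_pos: [0.4402, 0.2616, 0.1192]
tcp_rot: [0.636, 0.772, 0.002, 0.001]
contact_force: [2.2, -1.6, 7.4]
width: 0.251
finger_force: 81.9
```

Run:
```python
from h import *
pinfo()
i=viewer.camera_info('wrist');w=viewer.read_camera('wrist'); cv2.imwrite('pics/w6.png',w)
pinfo()
for t in ['recess']:
    for c in ['wrist','side']:
        if c=='side': viewer.read_camera(c)
        for x in spotter.spot_point(t,c)[:2]: print(c,x['p'],x['at'],onz(c,x['at'],.061,i if c=='wrist' else None))
```

```text
t 14.05 pos [0.4402 0.2616 0.1192] yaw 1.76419321641745 z [ 0.0036  0.0012 -1.    ] F [ 2.1592 -1.6058  7.4115] w 0.2506482838607227 81.8868899345398 j [ 0.5134  0.4561  1.9622 -0.0011  0.7195  0.3208]
t 14.1 pos [0.4402 0.2616 0.1192] yaw 1.764152855181945 z [ 0.0036  0.0012 -1.    ] F [ 2.6378 -1.5941  7.3281] w 0.24620519242406966 81.88491940498352 j [ 0.5133  0.456   1.9622 -0.0011  0.7196  0.3208]
wrist 0.58 [316.6, 234.1] [0.4389 0.2559 0.061 ]
side 0.96 [397.7, 266.0] [0.4427 0.2571 0.061 ]
```

Emit:
{"method": "send_rows", "body": {"increments": [[0.01, 0.0001, -0.0006, 0, 0, 0, 0], [0.01, 0.0003, -0.0013, 0, 0, 0, 0], [0.01, 0.0003, -0.0013, 0, 0, 0, 0]]}}

```text
t: 14.62
tool_pos: [0.4398, 0.2617, 0.1194]
tcp_rot: [0.635, 0.772, 0.002, 0.001]
contact_force: [3.9, -2.1, 7.1]
width: 0.247
finger_force: 81.8
```

Emit:
{"method": "send_rows", "body": {"increments": [[0.01, 0.0001, -0.0006, 0, 0, 0, 0], [0.01, 0.0003, -0.0013, 0, 0, 0, 0], [0.01, 0.0003, -0.0013, 0, 0, 0, 0]]}}

```text
t: 15.0
tool_pos: [0.4391, 0.2618, 0.1194]
tcp_rot: [0.635, 0.772, 0.002, 0.002]
contact_force: [5.2, -2.9, 6.8]
width: 0.246
finger_force: 81.8
```

Converted, -0.03 m / 0.8 = -0.0375, -0.016 m / 0.8 = -0.02.

Emit:
{"method": "send_rows", "body": {"increments": [[0.01, -0.0004, 0.0016, 0, 0, 0, 0], [0.01, -0.0004, 0.0016, -0.005, 0, 0, 0], [0.01, -0.0004, 0.0016, -0.0113, 0, 0, 0], [0.01, -0.0004, 0.0016, -0.02, 0, 0, 0], [0.01, -0.0004, 0.0016, -0.0375, 0, 0, 0]]}}

```text
t: 15.62
tool_pos: [0.4366, 0.2606, 0.1482]
tcp_rot: [0.636, 0.772, -0.001, -0.001]
contact_force: [0.1, -0.1, -1.4]
width: 0.25
finger_force: 80.7
```

Converted, -0.055 m / 0.8 = -0.0688, -0.03 m / 0.8 = -0.0375.

Emit:
{"method": "send_rows", "body": {"increments": [[0.01, 0, 0, -0.0375, 0, 0, 0], [0.01, 0, 0, -0.0688, 0, 0, 0], [0.01, 0, 0, -0.0688, 0, 0, 0]]}}

```text
t: 16.0
tool_pos: [0.4385, 0.2617, 0.2053]
tcp_rot: [0.636, 0.772, 0.002, 0.001]
contact_force: [0.4, 0.4, -1.8]
width: 0.246
finger_force: 80.8
```

Run:
```python
from h import *
pinfo()
i=viewer.camera_info('wrist');w=viewer.read_camera('wrist');s=viewer.read_camera('side')
o=get_obs(); r=R.from_quat(o['tcp_rot'])
for x in spotter.spot_point('recess','wrist')[:1]: print(x,onz('wrist',x['at'],.061,i))
for dz in (-.017,.038,.0695): print(dz,proj('wrist',o['tool_pos']+r.apply([0,0,dz]),i),proj('side',o['tool_pos']+r.apply([0,0,dz])))
a=cv2.resize(w[150:250,260:370],None,fx=4,fy=4,interpolation=cv2.INTER_CUBIC)
b=cv2.resize(s[170:300,320:430],None,fx=3,fy=3,interpolation=cv2.INTER_CUBIC)
b=cv2.copyMakeBorder(b,0,10,0,0,cv2.BORDER_CONSTANT)
cv2.imwrite('pics/crop7.png',np.hstack([a,b]))
print(delta([.6737,.113,.2]))
```

```text
t 16.0 pos [0.4385 0.2617 0.2053] yaw 1.7638834080494812 z [ 0.0031  0.002  -1.    ] F [ 0.4193  0.3813 -1.8188] w 0.24590599195213497 80.81179976463318 j [0.5147 0.3141 1.9169 0.0003 0.9069 0.3214]
{'at': [320.8, 197.5], 'p': 0.63} [0.4403 0.2572 0.061 ]
-0.017 [[318.2455 291.6925]] [[406.7187 170.1176]]
0.038 [[318.1934 238.2307]] [[404.673  206.0812]]
0.0695 [[318.1754 219.8966]] [[403.543  225.5919]]
[-0.1904  0.204   0.0023]
```

View pics/crop7.png

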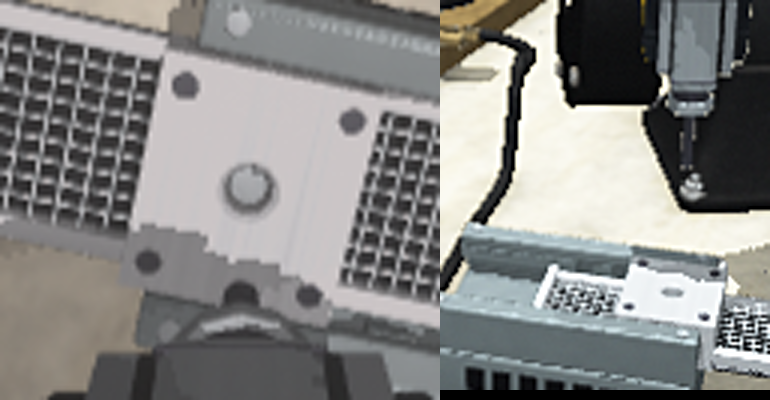

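The picture shows the cassette drawn out (recess at (322,197)), button up, pin free. Check whether the vise tilted in the grip.

Run:
```python
from h import *
i=viewer.camera_info('wrist');o=get_obs(); r=R.from_quat(o['tcp_rot'])
def off(px,dz):
    z=o['tool_pos'][2]-dz
    return r.inv().apply(onz('wrist',px,z,i)-o['tool_pos'])
print('dome w3',off((320,315),-.033)); print('tip',off((320,225),.0695),off((320,224.5),.0695))
w=cv2.imread('pics/w4.png')[295:340,295:345]; g=cv2.cvtColor(w,cv2.COLOR_BGR2GRAY)
_,m=cv2.threshold(g,0,255,cv2.THRESH_OTSU)
for row in g[2:44:3]: print(' '.join(f'{v:3d}' for v in row[::2]))
```

```text
dome w3 [ 0.002  -0.0006 -0.033 ]
tip [-0.0034 -0.0004  0.0695] [-0.0031 -0.0004  0.0695]
 92  96  97  97  98  99  98  91  89  63  53  44  45  44  41  63  89  89  95  95  97  97  98  99  95
 90  94  97  97  96  97  63  44  45  46  45  45  46  45  45  44  44  43  43  91  95  95  96  97  94
 90  95  94  94  74  43  44  46  47  48  48  48  51  49  48  47  46  45  44  43  51  94  96  94  91
 91  93  94  53  44  45  47  52  54  53  54  53  55  54  53  53  53  52  49  45  43  43  96  97  92
 92  95  93  44  45  49  53  54  55  55  54  55  55  54  54  54  54  55  52  50  46  43  66  95  92
 92  96  78  45  52  53  55  55  55  54  55  54  55  53  55  54  54  55  55  54  51  47  41  95  91
 92  96  42  48  51  54  54  55  54  54  54  54  54  54  53  54  54  55  54  55  53  50  41  94  93
 91  94  69  50  53  54  54  54  54  53  53  54  54  54  53  55  54  54  54  54  54  50  42  96  91
 96  97  96  51  53  53  55  55  54  54  54  53  53  53  54  53  53  54  54  54  53  52  79  96  91
 93  98 100  70  52  53  53  54  53  54  53  53  54  53  54  53  53  54  54  54  54  50  95  94  89
 90  94  99  99  50  52  53  53  53  52  53  53  53  53  53  53  54  53  53  54  51  56  92  91  88
 90  93  96  96  97  67  53  53  54  52  52  53  53  52  53  53  53  53  54  54  91  92  93  93  88
 87  89  91  91  91  91  92  54  53  52  51  53  52  52  52  52  53  51  70  91  92  90  89  87  81
184 183 182 183 184 182 182 184 185 184 153  97  69  97 123 184 184 180 178 182 179 176 174 177 175
```

Converted, 0.2 m / 0.8 = 0.25, 0.04 m / 0.8 = 0.05.

Emit:
{"method": "send_rows", "body": {"increments": [[0.01, 0, 0.05, 0, 0, 0, 0], [0.01, -0.0063, 0.1125, 0, 0, 0, 0], [0.01, -0.025, 0.175, 0, 0, 0, 0], [0.01, -0.0625, 0.225, 0, 0, 0, 0], [0.01, -0.1125, 0.25, 0, 0, 0, 0]]}}

```text
t: 16.77
tool_pos: [0.6525, 0.2109, 0.2011]
tcp_rot: [0.635, 0.772, -0.001, -0.001]
contact_force: [0.2, 0.8, -1.7]
width: 0.249
finger_force: 80.9
```

Converted, -0.1 m / 0.8 = -0.125, -0.08 m / 0.8 = -0.1, 0.04 rad / 4 = 0.01.

Emit:
{"method": "send_rows", "body": {"increments": [[0.01, -0.0563, 0.0038, 0, 0, 0.0025, 0], [0.01, -0.1, 0.005, 0, 0, 0.005, 0], [0.01, -0.125, 0.005, 0, 0, 0.0075, 0], [0.01, -0.125, 0.005, 0.025, 0, 0.01, 0], [0.01, -0.125, 0.005, 0.05, 0, 0.01, 0]]}}

```text
t: 17.4
tool_pos: [0.6733, 0.1141, 0.1606]
tcp_rot: [0.636, 0.772, 0.012, -0.016]
contact_force: [0.1, 0.4, -1.5]
width: 0.247
finger_force: 80.7
```

Emit:
{"method": "send_rows", "body": {"increments": [[0.01, 0, 0, 0, 0, 0, 0], [0.01, 0, 0, 0, 0, 0, 0]]}}

```text
t: 17.65
tool_pos: [0.6742, 0.1147, 0.1629]
tcp_rot: [0.635, 0.772, 0.012, -0.016]
contact_force: [-0.7, -0.9, -0.9]
width: 0.246
finger_force: 80.7
```

Run:
```python
from h import *
pinfo()
i=viewer.camera_info('wrist');w=viewer.read_camera('wrist');s=viewer.read_camera('side')
pinfo()
o=get_obs(); r=R.from_quat(o['tcp_rot'])
for dz,dx in ((.038,0),(.0695,-.0033)): P=o['tool_pos']+r.apply([dx,0,dz]);print(P,proj('wrist',P,i),proj('side',P))
for z in (.048,.0): print('hole',proj('wrist',[.6739,.1135,z],i),proj('side',[.6739,.1135,z]))
a=cv2.resize(w[150:270,265:375],None,fx=4,fy=4,interpolation=cv2.INTER_CUBIC)
b=cv2.resize(s[130:250,245:330],None,fx=4,fy=4,interpolation=cv2.INTER_CUBIC)
cv2.imwrite('pics/crop8.png',np.hstack([a,b]))
```

```text
t 17.65 pos [0.6742 0.1147 0.1629] yaw 1.7649996567160782 z [-0.0084  0.0391 -0.9992] F [-0.7366 -0.8812 -0.9201] w 0.2455759839333134 80.73487401008606 j [ 0.1346  0.6043  1.5425  0.0475  0.9983 -0.0854]
t 17.75 pos [0.6748 0.1145 0.1639] yaw 1.7646748824684688 z [-0.0066  0.0394 -0.9992] F [-0.6448  0.1227 -2.2946] w 0.2471205303730647 80.73493123054504 j [ 0.1341  0.6031  1.542   0.0475  0.9983 -0.0855]
[0.6745 0.116  0.1259] [[321.888 240.009]] [[283.5195 180.7393]]
[0.675  0.114  0.0943] [[321.5862 225.7437]] [[284.5826 195.7939]]
hole [[319.8109 208.0205]] [[286.4952 217.5912]]
hole [[319.7699 195.0401]] [[287.788  239.2661]]
```

View pics/crop8.png

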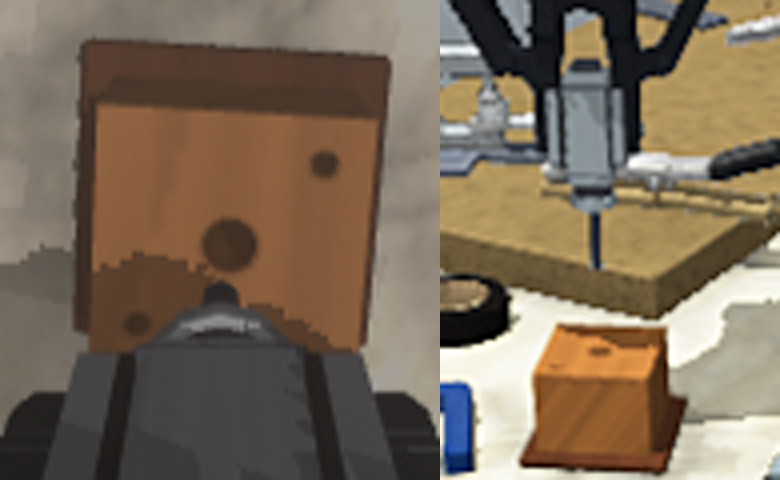

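Wrist: hole (322.4,211), tip centre ≈(319.9,225.3). Side: hole (284.9,218), tip (283.9,196).

Run:
```python
from h import *
from scipy.optimize import least_squares
pinfo();o=get_obs();i=viewer.camera_info('wrist');s=viewer.camera_info('side');r=R.from_quat(o['tcp_rot'])
m=[('wrist',i,(319.9,225.3),(322.4,211.)),('side',s,(283.9,196.1),(284.9,218.))]
def f(v): return np.ravel([[proj(c,v[:3],inf)[0]-t, proj(c,[v[3],v[4],.048],inf)[0]-q] for c,inf,t,q in m])
S=least_squares(f,[.67,.113,.094,.67,.113]); print(S.x,S.fun,'hole-tip',S.x[3:]-S.x[:2],r.inv().apply(S.x[:3]-o['tool_pos']))
for c,inf,t,q in m:
    a=onz(c,t,.0945,inf)[:2]; b=onz(c,q,.048,inf)[:2]; print(c,a,b,b-a)
    h=S.x[3:]-S.x[:2]
for z in (.125,.11,.088): print(z,delta([*(o['tool_pos'][:2]+h),z],o=o))
```

```text
t 17.75 pos [0.6748 0.1145 0.1639] yaw 1.7646748824684688 z [-0.0066  0.0394 -0.9992] F [-0.6448  0.1227 -2.2946] w 0.2471205303730647 80.73493123054504 j [ 0.1341  0.6031  1.542   0.0475  0.9983 -0.0855]
[0.6748 0.1134 0.0937 0.6774 0.1112] [ 0.3074 -0.0642  0.1209 -0.2364  0.8784 -0.1111  0.306  -1.1119] hole-tip [ 0.0025 -0.0022] [-0.0039 -0.0003  0.0701]
wrist [0.6746 0.1136] [0.6773 0.111 ] [ 0.0027 -0.0026]
side [0.6756 0.116 ] [0.6763 0.1159] [ 0.0007 -0.0002]
0.125 [-0.0042  0.002   0.0388]
0.11 [-0.0048  0.002   0.0537]
0.088 [-0.0057  0.002   0.0757]
```

Emit:
{"method": "send_rows", "body": {"increments": [[0.01, -0.0025, 0.0013, 0.0225, 0, 0, 0], [0.01, -0.0033, 0.0013, 0.045, 0, 0, 0], [0.01, -0.0033, 0.0013, 0.045, 0, 0, 0], [0.01, -0.0033, 0.0013, 0.045, 0, 0, 0]]}}

```text
t: 18.25
tool_pos: [0.6756, 0.1128, 0.1269]
tcp_rot: [0.636, 0.772, 0.013, -0.016]
contact_force: [-0.6, 0.5, -1.8]
width: 0.246
finger_force: 80.8
```

Run:
```python
from h import *
i=viewer.camera_info('wrist');w=viewer.read_camera('wrist')
pinfo()
cv2.imwrite('pics/w9.png',w)
c=w[200:240,300:344].astype(int); sat=c[:,:,2]-c[:,:,0]; v=c.max(2)
for k in range(0,40): print(200+k,' '.join(f'{a:3d}' for a in v[k][::1]))
```

```text
t 18.3 pos [0.6759 0.1128 0.1274] yaw 1.7636951531051435 z [-0.0073  0.0393 -0.9992] F [-0.1942  0.0128 -2.1499] w 0.24843867516635593 80.76245427131653 j [ 0.1314  0.6497  1.555   0.0495  0.9396 -0.0907]
200 130 128 128 127 129 133 136 138 139 137 138 138 137 137 136 135 134 134 132 133 133 132 133 132 133 134 134 135 135 136 137 139 140 140 140 140 140 138 136 135 132 131 127 128
201 130 128 128 127 129 132 136 138 138 138 138 138 137 137 136 135 134 134 132 133 133 132 132 133 133 134 134 135 135 137 138 139 140 141 140 141 139 138 137 135 132 130 127 128
202 130 129 128 126 129 132 136 138 138 137 137 137 137 137 135 135 134 133 132 133 132 132 132 132 133 134 134 135 135 136 137 139 140 140 140 140 140 138 136 134 132 129 128 129
203 129 128 128 126 130 132 136 139 139 137 138 138 138 137 135 134 134 133 133 132 132 132 132 132 134 134 134 134 135 136 138 138 140 140 140 139 138 137 136 133 131 129 127 128
204 128 128 126 126 129 133 137 138 138 138 138 138 137 137 135 134 134 133 132 132 132 132 133 132 133 134 134 135 135 136 137 139 140 140 140 139 138 137 136 134 131 128 128
[... 5604 characters left out ...]
  59  59  60  59  59  59  59  60  59  57  56  57  58  57  57  59  60  60  60  60  60  60  59  60  60  61  61  61  60  56  56  58  57  51  53  57  69  65  85  85
237  66  66  65  65  67  66  66  67  67  68  68  67  67  67  67  68  68  67  67  67  67  68  68  68  68  68  67  67  69  68  68  68  67  67  67  67  66  52  52  51  51  46  76  78
238  68  67  65  66  68  67  67  68  68  68  69  70  69  69  69  69  69  69  69  69  69  70  70  70  69  70  69  69  69  70  70  70  69  69  69  69  69  61  58  57  57  43  43  52
239  65  64  66  68  69  67  67  67  68  68  69  69  69  70  69  69  70  69  69  69  70  70  70  70  69  69  69  69  69  69  69  70  69  69  69  68  69  70  69  66  60  38  38  37
```

Converted, 0.013 m / 0.8 = 0.0163, 0.007 m / 0.8 = 0.0088.

Emit:
{"method": "send_rows", "body": {"increments": [[0.01, -0.0013, 0.001, 0.0038, 0, 0, 0], [0.01, -0.0015, 0.001, 0.0088, 0, 0, 0], [0.01, -0.0015, 0.001, 0.0125, 0, 0, 0], [0.01, -0.0016, 0.001, 0.015, 0, 0, 0], [0.01, -0.0016, 0.001, 0.0163, 0, 0, 0]]}}

```text
t: 18.92
tool_pos: [0.6765, 0.1122, 0.114]
tcp_rot: [0.636, 0.772, 0.013, -0.016]
contact_force: [-0.7, -0.7, -1.5]
width: 0.249
finger_force: 80.8
```

Converted, 0.004 m / 0.8 = 0.005, 0.002 m / 0.8 = 0.0025.

Emit:
{"method": "send_rows", "body": {"increments": [[0.01, -0.0001, 0, 0.0025, 0, 0, 0], [0.01, -0.0003, 0, 0.005, 0, 0, 0], [0.01, -0.0003, 0, 0.005, 0, 0, 0]]}}

```text
t: 19.3
tool_pos: [0.6765, 0.1122, 0.11]
tcp_rot: [0.636, 0.772, 0.013, -0.016]
contact_force: [-0.0, -0.3, -1.0]
width: 0.248
finger_force: 80.8
```

Converted, 0.02 m / 0.8 = 0.025, 0.015 m / 0.8 = 0.0188.

Emit:
{"method": "send_rows", "body": {"increments": [[0.01, -0.0003, 0, 0.0063, 0, 0, 0], [0.01, -0.0005, 0, 0.0125, 0, 0, 0], [0.01, -0.0008, 0, 0.0188, 0, 0, 0], [0.01, -0.001, 0, 0.025, 0, 0, 0], [0.01, -0.001, 0, 0.025, 0, 0, 0]]}}

```text
t: 19.92
tool_pos: [0.6762, 0.1121, 0.0895]
tcp_rot: [0.636, 0.772, 0.012, -0.016]
contact_force: [-0.2, 0.2, -1.7]
width: 0.248
finger_force: 80.8
```

Converted, 0.002 m / 0.8 = 0.0025, 0.001 m / 0.8 = 0.0013.

Emit:
{"method": "send_rows", "body": {"increments": [[0.01, 0, 0, 0.0013, 0, 0, 0], [0.01, 0, 0, 0.0025, 0, 0, 0], [0.01, 0, 0, 0.0025, 0, 0, 0]]}}

```text
t: 20.3
tool_pos: [0.6766, 0.1122, 0.0882]
tcp_rot: [0.636, 0.772, 0.013, -0.015]
contact_force: [-0.8, -0.2, -1.1]
width: 0.245
finger_force: 80.8
```

Converted, 0.0014 m / 0.8 = 0.0018, 0.0008 m / 0.8 = 0.001.

Emit:
{"method": "send_rows", "body": {"increments": [[0.01, 0, 0, 0.001, 0, 0, 0], [0.01, 0, 0, 0.0018, 0, 0, 0], [0.01, 0, 0, 0.0018, 0, 0, 0]]}}

```text
t: 20.68
tool_pos: [0.6765, 0.1123, 0.0867]
tcp_rot: [0.636, 0.772, 0.013, -0.015]
contact_force: [0.2, 0.0, -1.3]
width: 0.248
finger_force: 80.8
```

Converted, 0.001 m / 0.8 = 0.0013, 0.0005 m / 0.8 = 0.0006.

Emit:
{"method": "send_rows", "body": {"increments": [[0.01, 0, 0, 0.0006, 0, 0, 0], [0.01, 0, 0, 0.0013, 0, 0, 0], [0.01, 0, 0, 0.0013, 0, 0, 0]]}}

```text
t: 21.05
tool_pos: [0.6766, 0.1124, 0.0865]
tcp_rot: [0.636, 0.772, 0.013, -0.015]
contact_force: [-2.3, -0.5, 5.9]
width: 0.247
finger_force: 81.8
```

Emit:
{"method": "send_rows", "body": {"increments": [[0.02, 0, 0, 0, 0, 0, 0], [0.026, 0, 0, 0, 0, 0, 0], [0.032, 0, 0, 0, 0, 0, 0], [0.045, 0, 0, 0, 0, 0, 0], [0.05, 0, 0, 0, 0, 0, 0]], "squeeze": 20}}

```text
t: 21.68
tool_pos: [0.6765, 0.1123, 0.0856]
tcp_rot: [0.636, 0.772, 0.013, -0.015]
contact_force: [1.2, 0.6, 0.3]
width: 0.583
finger_force: 0.0
```

Converted, -0.13 m / 0.8 = -0.1625, -0.1 m / 0.8 = -0.125.

Emit:
{"method": "send_rows", "body": {"increments": [[0.05, 0, 0, 0, 0, 0, 0], [0.05, 0, 0, -0.025, 0, 0, 0], [0.05, 0, 0, -0.0625, 0, 0, 0], [0.05, 0, 0, -0.125, 0, 0, 0], [0.05, 0, 0, -0.1625, 0, 0, 0]]}}

```text
t: 22.3
tool_pos: [0.6787, 0.1073, 0.2201]
tcp_rot: [0.636, 0.772, 0.014, -0.014]
contact_force: [-0.1, -0.7, -0.2]
width: 0.584
finger_force: 0.0
```

Run:
```python
from h import *
pinfo()
w=viewer.read_camera('wrist');s=viewer.read_camera('side')
for t in ('pin_vise','stand'): print([(x['p'],x['box']) for x in spotter.recognise(t,'side')[:1]])
for t in ('recess','pin_vise'): print([(x['p'],x['at'],onz('side',x['at'],.061 if t=='recess' else .048)) for x in spotter.spot_point(t,'side')[:1]])
old=cv2.imread('pics/side0.png')[175:255,255:315]
d=cv2.absdiff(old,s[175:255,255:315]); print('diff vs start',d.mean(),(d.max(2)>40).sum())
```

```text
t 22.3 pos [0.6787 0.1073 0.2201] yaw 1.763918390726371 z [-0.0033  0.0398 -0.9992] F [-0.0827 -0.6579 -0.2477] w 0.5843792614629438 0.0 j [ 0.123   0.5423  1.5039  0.0449  1.0942 -0.0906]
[]
[(0.84, [266.0, 211.2, 309.6, 250.5])]
[(0.63, [396.8, 264.7], array([0.4445, 0.2537, 0.061 ]))]
[(0.96, [286.7, 215.9], array([0.6759, 0.1064, 0.048 ]))]
diff vs start 6.154097222222222 154
```

Run:
```python
from h import *
s=viewer.read_camera('side');o=cv2.imread('pics/side0.png')
d=cv2.absdiff(o,s).max(2)[175:255,255:315]>40
for k in range(0,80,1):
    c=np.flatnonzero(d[k])
    if len(c): print(175+k,255+c)
t=o[180:222,272:294]; m=cv2.matchTemplate(s[170:232,262:304],t,cv2.TM_CCOEFF_NORMED); print(cv2.minMaxLoc(m))
```

```text
184 [278 279]
185 [278]
186 [277]
187 [280]
189 [289]
201 [277]
202 [277]
203 [277]
215 [313 314]
216 [312 313 314]
217 [311 312 313 314]
218 [308 309 310 311 312 313 314]
219 [307 308 309 310 311 312 313 314]
220 [306 307 308 309 310 311 312 313 314]
221 [302 304 305 306 307 308 309 310 311 312 313 314]
222 [302 303 304 305 306 307 308 309 310 311 312 313 314]
223 [302 303 304 305 306 307 308 309 310 311 312 313 314]
224 [302 303 304 305 306 307 308 309 310 311 312 313 314]
225 [302 303 304 305 306 307 308 309 310 311 312 313 314]
226 [302 303 304 305 306 307 308 309 310 311 312 313 314]
227 [302 303 304 305 306 307 308 309 310 311 312 313 314]
228 [302 303 304 305 306 307 308 309 310 311 312 313 314]
229 [304 305 310 311 312 313 314]
230 [314]
(-0.15792955458164215, 0.9830520749092102, (0, 0), (10, 10))
```

```bash
python3 -c "
from rig import env
print(env.job_done())"
```

```text
the job is handed in; nothing more can be done
None
```

I handed the job in at about 22 s of the 54 s allowed. By the camera and force readings, the cassette is drawn fully out with its button up. The pin vise is back upright in the centre hole of the stand, and the arm is clear. The final judgement was not reported to me.

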